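Set the stacked slab forms on their rim boards

TASK

The four wooden slab-pressing forms are stacked on the worktop: take the stack apart and lay each form flat on the rim board of its own shape, in the middle and turned true to the board so that a rim shows all round. Leave the wooden stamp and the small ring cutter where they stand.

Things in the scene. Friction and masses are not known exactly. Their poses are not given: they have to be found in the camera images.
- square_form_mid (a point): Wooden form: a square block, 66 x 66 mm; sides along x and y; 28 mm thick, pale wood, loose, under 0.11 kg. At the start the lowest of the stack, on the worktop (all four lie flat on one another, bottom to top: square, disc, rectangle, round-ended). Point at its centre, half-way up (14 mm above its underside); z up.
- square_board_top (a point): Rim board for the square form: a fixed flat board of the same outline but 14 mm wider all round, 94 x 94 mm (94 along its x axis), 8 mm thick, dark wood, on the worktop, with a pale patch in its middle just as large as the form. Point at the centre of its top face; axes as those of the form when set true.
- disc_form_mid (a point): Wooden form: a round disc, 56 mm across; 28 mm thick, reddish-brown wood, loose, under 0.11 kg. At the start the second from below (all four lie flat on one another, bottom to top: square, disc, rectangle, round-ended). Point at its centre, half-way up (14 mm above its underside); z up.
- disc_board_top (a point): Rim board for the disc form: a fixed flat board of the same outline but 14 mm wider all round, 84 mm across, 8 mm thick, dark wood, on the worktop, with a pale patch in its middle just as large as the form. Point at the centre of its top face; axes as those of the form when set true.
- rectangle_form_mid (a point): Wooden form: an oblong block with square corners, 48 mm along its x axis, 28 mm along its y axis; 28 mm thick, pale wood, loose, under 0.11 kg. At the start the third from below (all four lie flat on one another, bottom to top: square, disc, rectangle, round-ended). Point at its centre, half-way up (14 mm above its underside); z up.
- rectangle_board_top (a point): Rim board for the rectangle form: a fixed flat board of the same outline but 14 mm wider all round, 76 x 56 mm (76 along its x axis), 8 mm thick, dark wood, on the worktop, with a pale patch in its middle just as large as the form. Point at the centre of its top face; axes as those of the form when set true.
- oblong_form_mid (a point): Wooden form: a narrow block with half-round ends, 38 mm long along its x axis, 18 mm wide along its y axis; 28 mm thick, reddish-brown wood, loose, under 0.11 kg. At the start the top of the stack (all four lie flat on one another, bottom to top: square, disc, rectangle, round-ended). Point at its centre, half-way up (14 mm above its underside); z up.
- oblong_board_top (a point): Rim board for the round-ended form: a fixed flat board of the same outline but 14 mm wider all round, 66 x 46 mm (66 along its x axis), 8 mm thick, dark wood, on the worktop, with a pale patch in its middle just as large as the form. Point at the centre of its top face; axes as those of the form when set true.
- stamp_mid (a point): Bystander: turned wooden stamp, 33 mm across, 62 mm tall, standing. Point at its centre, half-way up.
- cutter_mid (a point): Bystander: thin metal ring cutter, 47 mm across, 18 mm high, lying flat. Point at its centre, half-way up.
Not all that is in view belongs to the job. Leave any blue or red look-alike of the part that bears disc_form_mid alone.

How it is judged:
At the end, for the whole second after the job is handed in: Each form lies flat (within 0.1 rad, on the board within 3 mm) on the board of its own shape, centred within 10 mm and, except the disc, its sides within 0.2 rad of the board's (any quarter turn for the square, half turn for the others); all released and at rest (horizontal distance between square_form_mid and square_board_top below 0.01 m and z of square_form_mid in the frame of square_board_top between 0.011 and 0.017 m and angle between each of square_form_mid, disc_form_mid, rectangle_form_mid, oblong_form_mid's own z axis and vertical below 0.1 rad and (angle between the x axis of square_form_mid and the x axis of square_board_top, either way round below 0.2 rad or angle between the x axis of square_form_mid and the y axis of square_board_top, either way round below 0.2 rad) and horizontal distance between disc_form_mid and disc_board_top below 0.01 m and z of disc_form_mid in the frame of disc_board_top between 0.011 and 0.017 m and horizontal distance between rectangle_form_mid and rectangle_board_top below 0.01 m and z of rectangle_form_mid in the frame of rectangle_board_top between 0.011 and 0.017 m and angle between the x axis of rectangle_form_mid and the x axis of rectangle_board_top, either way round below 0.2 rad and horizontal distance between oblong_form_mid and oblong_board_top below 0.01 m and z of oblong_form_mid in the frame of oblong_board_top between 0.011 and 0.017 m and angle between the x axis of oblong_form_mid and the x axis of oblong_board_top, either way round below 0.2 rad); the robot touches nothing.
It fails at once if the wooden stamp is moved by more than 30 mm or knocked over (distance of stamp_mid from where it was at the start of the episode above 0.03 m or angle between stamp_mid's own z axis and vertical above 0.5 rad).
It fails at once if the ring cutter is moved by more than 30 mm or knocked over (distance of cutter_mid from where it was at the start of the episode above 0.03 m or angle between cutter_mid's own z axis and vertical above 0.5 rad).
It also fails if it takes over 90 s, if anything falls off the work surface, if the arm or the gripper's body presses on something with over 40 N, if the wrist force passes 120 N, or if a joint passes its speed limit or range.

ROBOT

A 6-joint arm with a two-finger parallel gripper is mounted at the origin on a cart in front of the work surface, level with it; the furniture and walls round the work are solid. World frame = base frame: x ahead of the robot, y to its left, z up, the work surface at z = 0. Lengths are in m, angles in rad, forces in N, time in s.
With the tool pointing down it reaches from about 0.35 to 0.85 m from the base axis. Payload 8.1 kg.
Tool frame: the origin (TCP) lies midway between the tips of the shut fingers; the grasp point (between the pads) lies 19 mm behind it; z points along the fingers, y is the direction in which the jaws open and shut (so a half turn about z gives the same grasp; the last joint's range is limited). The gripper opens to 85 mm and grips with 20 to 120 N. Pads are 22 mm wide; open, the fingers measure 114 mm over their backs; the gripper's body (76 mm by 85 mm) begins 54 mm behind the grasp point. The pads swing forward as they close: fully open they stand 13 mm farther back than shut.
Start: joints at [-1.265, 0.13, 1.488, -0, 1.523, -0.085], TCP at [0.229, -0.555, 0.208] pointing down, gripper open.
Joint ranges: [-2.96, 2.96], [-0.89, 2.26], [0.02, 2.5], [-1.34, 4.48], [0, 2.73], [-2.66, 2.66]. Speed limits (rad/s): [2.39, 2.39, 2.79, 3.14, 3.14, 3.14].

INTERFACE

Orientations are given as a unit quaternion [w, x, y, z].
In Python, from workcell import robot gives the robot as it stands.
- The arm moves only by the tool drive_tool, never from a script. Its argument "plan" is a list that holds one entry, the list of rows, each a list of 4 numbers: the shift along the tool's x, y, z in cm, then the turn about the tool's z in degrees. A call has 1 to 20 rows; each row is the pose to reach, as a shift and turn from the pose measured when the call began, along the tool's axes at that moment; what a row does not reach only later rows make up. A row lasts 1/12 s, in which the tool goes at most 41.7 mm and 7.16 degrees, less where a joint would pass 70% of its speed; a pose out of reach is approached as far as the arm can. A call with a gripper value outside its range is refused whole. "claw" is the closure, from -1 (fully open) to 1 (shut), so that 0 is half open, set as the call begins (left out, the last holds). The fingers move at their own pace and stop on an object; "squeeze" is the grip in N (left out, the last holds). Time passes only in rows, so rows that repeat a pose let the fingers close. It gives the time, the measured TCP pose, the force and the opening at its end, in the units of the state.
- robot.read_state(): the state, without advancing time (a new reading comes with each control period).
- robot.camera(name): name is "scene" or "top" or "wrist"; returns a dict with "image" (480x640x3 uint8, red, green, blue), "intrinsics" (3x3 intrinsics, pixels), "k1" (the pictures are not rectified: a ray, as slopes to the right and down, at radius r is drawn at 1 + k1 r^2 times it, then the intrinsics apply), "R" (3x3) and "t" (3): a world point X has camera coordinates R X + t; the wrist camera has in their place "mount" (4x4, takes a point from camera to tool coordinates, whose origin is the TCP and whose axes are the flange's). Camera axes: x right, y down, z forward; pixel columns grow to the right and rows downward; lengths in m; the calibration is good to about 2 mm. A picture is of the moment at which its call begins: read the wrist's pose just before it. There is no depth.
- robot.finish_job(): hands the job in, once; it reports no verdict.
The state is a dict: "t": time; "joints": joint angles; "qd": joint speeds; "effort": joint torques, N m; "tcp_pos": TCP position; "eef_rot": TCP orientation; "ft_force": force on the tool from outside, world axes, zero at the start; "ft_torque": the same for the moment, N m; "width": opening from 0.0 (shut) to 1.0 (fully open).
Only numpy, scipy, OpenCV 4.12 (cv2) and the standard library are available. Lean on these libraries where they do the work, as an engineer would, in place of code of your own. Each camera call takes 0.05 s, during which the arm holds its last target.

## Working session

There is one attempt and no reset: what is moved stays moved. The work goes in short steps, Python scripts to look and compute and a tool call to move; the robot and the scene stay as the last step left them, time stands still between calls to the robot, and variables do not carry over. Pictures are saved under pics/ and viewed, and the job is handed in when it is done.

Besides the shell and the picture viewer there is one more tool, called after "Call:" as name(argument=value, ...) on one line, values as JSON. drive_tool: Moves the arm, as the interface text tells. Its arguments: {"type":"object","properties":{"plan":{"type":"array"},"claw":{"type":"number"},"squeeze":{"type":"number"}},"required":["plan"]}

```bash
ls; mkdir -p pics; python3 - <<'E'
from workcell import robot
import cv2,numpy as np,pickle
d={}
for n in ["scene","top","wrist"]:
    s=robot.read_state();c=robot.camera(n);c["state"]=s;d[n]=c
    cv2.imwrite(f"pics/{n}0.png",c["image"][:,:,::-1])
    print(n,{k:np.round(v,3).tolist() for k,v in c.items() if k not in("image","state")})
print(robot.read_state())
pickle.dump(d,open("c0.pkl","wb"))
E
```

```text
pics
scene {'intrinsics': [[507.96, 0.0, 318.25], [0.0, 507.96, 242.867], [0.0, 0.0, 1.0]], 'k1': -0.046, 'R': [[-0.411, -0.911, 0.016], [-0.55, 0.234, -0.802], [0.727, -0.339, -0.597]], 't': [0.248, 0.362, 0.677]}
top {'intrinsics': [[512.577, 0.0, 324.787], [0.0, 512.577, 234.44], [0.0, 0.0, 1.0]], 'k1': -0.135, 'R': [[0.028, -0.999, 0.024], [-0.997, -0.029, -0.067], [0.068, -0.022, -0.997]], 't': [-0.005, 0.506, 1.169]}
wrist {'intrinsics': [[334.878, 0.0, 321.54], [0.0, 334.878, 239.228], [0.0, 0.0, 1.0]], 'k1': -0.035, 'mount': [[-0.001, -0.946, -0.323, 0.082], [1.0, -0.001, 0.001, 0.001], [-0.001, -0.323, 0.946, -0.165], [0.0, 0.0, 0.0, 1.0]]}
{'t': 0.15, 'joints': array([-1.26542700e+00,  1.30996721e-01,  1.48905663e+00,  1.06731610e-05,
        1.52300977e+00, -8.54408797e-02]), 'qd': array([ 1.06713696e-03, -2.96792120e-03, -2.54561955e-03, -2.33577678e-04,
       -9.05719098e-05,  5.91224679e-04]), 'effort': array([ 2.05003693e-03, -5.70063043e+01, -5.01156807e+01, -1.93065666e-04,
        9.57981858e-03, -4.44229886e-05]), 'tcp_pos': array([ 0.22842207, -0.55430814,  0.20706494]), 'eef_rot': array([-7.31379645e-04,  9.80968879e-01,  1.94163638e-01, -7.53886526e-05]), 'ft_force': array([ 0.15508936, -0.03932792,  0.70719063]), 'ft_torque': array([0.0365104 , 0.00051985, 0.04403935]), 'width': 0.9996408281079395}
```

View pics/top0.png

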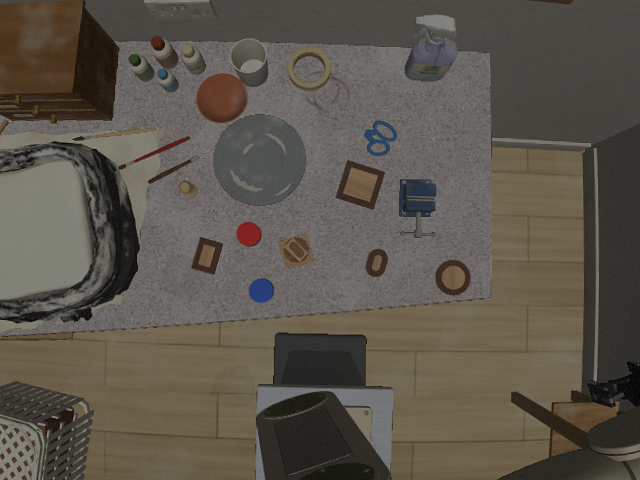

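View pics/scene0.png

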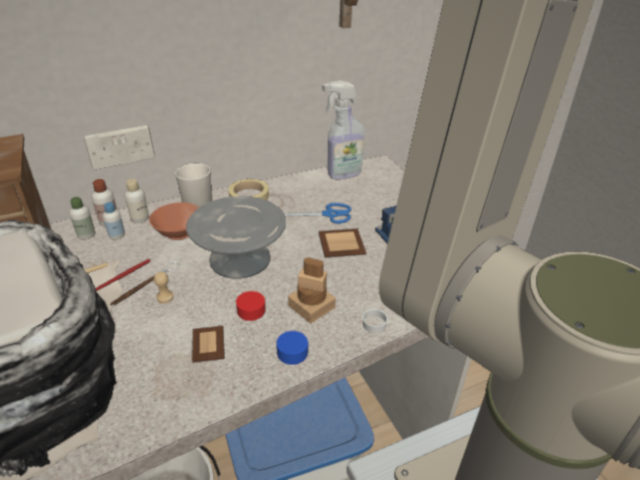

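View pics/wrist0.png

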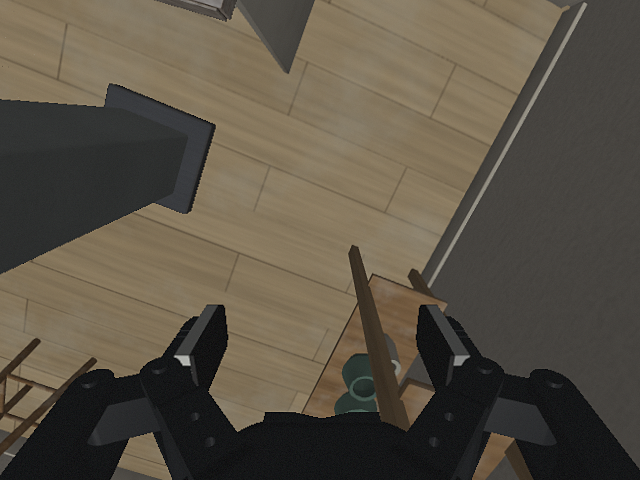

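```bash
cat > h.py <<'E'
import numpy as np,cv2,pickle
from scipy.spatial.transform import Rotation as Ro
def dist(c): return np.array([c["k1"],0,0,0,0.])
def ray(c,uv):
    # returns origin, dirs
    uv=np.atleast_2d(np.array(uv,float))
    n=cv2.undistortPointsIter(uv.reshape(-1,1,2),np.array(c["intrinsics"]),dist(c),None,None,(3,50,1e-10)).reshape(-1,2)
    d=np.c_[n,np.ones(len(n))]
    if "mount" in c:
        M=np.array(c["mount"]);s=c["state"];q=s["eef_rot"]
        R=Ro.from_quat([q[1],q[2],q[3],q[0]]).as_matrix()
        return R@M[:3,3]+s["tcp_pos"], d@(R@M[:3,:3]).T
    R=np.array(c["R"]);t=np.array(c["t"])
    return -R.T@t, d@R
def plane(c,uv,z):
    o,d=ray(c,uv); return (o+d*((z-o[2])/d[:,2])[:,None])[:,:2]
def proj(c,X):
    X=np.atleast_2d(np.array(X,float))
    if "mount" in c:
        M=np.array(c["mount"]);s=c["state"];q=s["eef_rot"]
        R=Ro.from_quat([q[1],q[2],q[3],q[0]]).as_matrix()
        Y=((X-s["tcp_pos"])@R-M[:3,3])@M[:3,:3]
    else: Y=X@np.array(c["R"]).T+np.array(c["t"])
    return cv2.projectPoints(Y,np.zeros(3),np.zeros(3),np.array(c["intrinsics"]),dist(c))[0].reshape(-1,2)
def crop(im,x0,y0,x1,y1,k,fn):
    cv2.imwrite(fn,cv2.resize(im[y0:y1,x0:x1,::-1],None,fx=k,fy=k,interpolation=cv2.INTER_CUBIC))
E
python3 - <<'E'
from h import *
d=pickle.load(open("c0.pkl","rb"));t=d["top"];s=d["scene"]
crop(t["image"],180,140,480,310,2.6,"pics/topc.png")
crop(s["image"],140,210,400,370,3,"pics/scenec.png")
for n,uv,z in [("sq",(361,185),.008),("disc",(453,277),.008),("rect",(207,255),.008),("obl",(376,263),.008),("stack",(296,250),.1),("stamp",(188,187),.06)]:
    p=plane(t,uv,z)[0];print(n,p.round(3),np.hypot(*p).round(3))
print("cutter",plane(s,(375,320),.009))
print(proj(t,[*plane(s,(375,320),.009)[0],.009]))
E
```

```text
sq [ 0.626 -0.072] 0.63
disc [ 0.415 -0.295] 0.509
rect [0.45  0.283] 0.532
obl [ 0.443 -0.112] 0.457
stack [0.465 0.073] 0.471
stamp [0.601 0.322] 0.682
cutter [[ 0.37599667 -0.01387584]]
[[333.4007089  290.83137347]]
```

View pics/topc.png

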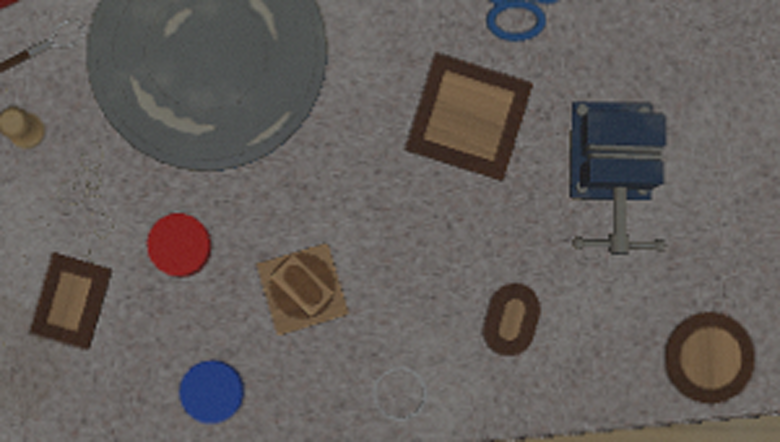

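View pics/scenec.png

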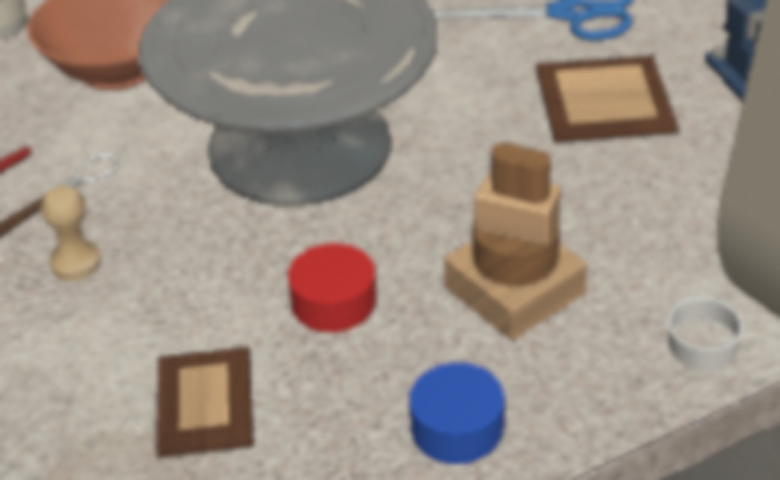

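```bash
cat > m.py <<'E'
from h import *
def rectfit(P):
    (cx,cy),(w,h),a=cv2.minAreaRect((P*1e3).astype(np.float32))
    if w<h: w,h,a=h,w,a+90
    return np.array([cx,cy])/1e3,(w,h),((a+90)%180)-90
E
python3 - <<'E'
from m import *
d=pickle.load(open("c0.pkl","rb"));t=d["top"]
hsv=cv2.cvtColor(t["image"],cv2.COLOR_RGB2HSV)
S=4
for n,(x,y),r in [("sq",(361,185),33),("disc",(453,277),25),("rect",(207,255),25),("obl",(376,263),22)]:
    c=t["image"][y-r:y+r,x-r:x+r]
    c=cv2.resize(c,None,fx=S,fy=S,interpolation=cv2.INTER_LINEAR)
    h=cv2.cvtColor(c,cv2.COLOR_RGB2HSV)
    m=((h[:,:,1]>75)).astype(np.uint8)
    k,l,st,ce=cv2.connectedComponentsWithStats(m); i=l[r*S,r*S] or 1+np.argmax(st[1:,4])
    cs,_=cv2.findContours((l==i).astype(np.uint8),cv2.RETR_EXTERNAL,cv2.CHAIN_APPROX_NONE)
    cc=max(cs,key=cv2.contourArea).reshape(-1,2)
    uv=(cc+.5)/S-.5+[x-r,y-r]
    P=plane(t,uv,.008)
    print(n,rectfit(P),cv2.minEnclosingCircle((P*1e3).astype(np.float32)))
s=d["scene"]
# stand rim: left/right bottom
for z in (.08,.1,.12,.14): 
    a=plane(t,(257,205),z)[0]; print(z,a,plane(t,(259,160),z)[0], proj(s,[*plane(t,(259,160),z)[0],z]))
for n,uv in [("red",(249,234)),("blue",(261,291))]: print(n,plane(t,uv,.02))
E
```

```text
sq (array([ 0.62693073, -0.07010156]), (93.57049560546875, 92.77245330810547), -15.832817077636719) ((627.1674194335938, -70.49723815917969), 64.41250610351562)
disc (array([ 0.41462238, -0.29428796]), (81.17515563964844, 80.82057189941406), 1.0608011484146118) ((414.2165222167969, -294.1270751953125), 41.50062942504883)
rect (array([0.4495903 , 0.28329977]), (74.87250518798828, 55.40930938720703), -14.175819396972656) ((449.77935791015625, 283.9481201171875), 44.95000457763672)
obl (array([ 0.44475751, -0.11266924]), (64.19947052001953, 45.06563949584961), -15.045005798339844) ((444.9448547363281, -111.99540710449219), 32.133628845214844)
0.08 [0.56193091 0.16211768] [0.66250229 0.1617373 ] [[236.34414553 228.89634415]]
0.1 [0.55949332 0.15987461] [0.65826871 0.15950102] [[237.2243902  221.77381901]]
0.12 [0.55705574 0.15763154] [0.65403514 0.15726475] [[238.13059463 214.45426849]]
0.14 [0.55461815 0.15538847] [0.64980157 0.15502847] [[239.06386518 206.92984988]]
red [[0.50142731 0.18478725]]
blue [[0.37134544 0.1525696 ]]
```

```bash
cat >> h.py <<'E'
def mv(x,y,z,yaw=None,st=None):
    if st is None:
        from workcell import robot
        st=robot.read_state()
    q=st["eef_rot"];R=Ro.from_quat([q[1],q[2],q[3],q[0]]).as_matrix()
    y0=np.degrees(np.arctan2(R[1,0],R[0,0]))
    dlt=R.T@(np.array([x,y,z])-st["tcp_pos"])*100
    # turn about tool z (down): yaw decreases with positive turn
    tr=0 if yaw is None else -(((yaw-y0)+180)%360-180)
    q1=np.degrees(np.arctan2(y,x)); yw=y0 if yaw is None else yaw
    print("pos",st["tcp_pos"].round(4),"yaw",y0.round(2),"tilt",np.degrees(np.arccos(-R[2,2])).round(2),"F",st["ft_force"].round(1),"w",round(st["width"],3),"t",round(st["t"],2))
    print("MOVE",dlt.round(2),round(tr,1),"q6~",round(((q1+90-yw)+180)%360-180,0), "j6",np.degrees(st["joints"][5]).round(1))
E
python3 -c "
from h import *
mv(.465,.073,.22,50)"
```

```text
pos [ 0.2284 -0.5543  0.2071] yaw 22.39 tilt 0.08 F [ 0.2 -0.   0.7] w 1.0 t 0.15
MOVE [ 45.77 -48.99  -1.22] -27.6 q6~ 49.0 j6 -4.9
```

Call:
drive_tool(plan=[[[45.8,-49,-1.2,-27.6],[45.8,-49,-1.2,-27.6],[45.8,-49,-1.2,-27.6],[45.8,-49,-1.2,-27.6],[45.8,-49,-1.2,-27.6],[45.8,-49,-1.2,-27.6],[45.8,-49,-1.2,-27.6],[45.8,-49,-1.2,-27.6],[45.8,-49,-1.2,-27.6],[45.8,-49,-1.2,-27.6],[45.8,-49,-1.2,-27.6],[45.8,-49,-1.2,-27.6],[45.8,-49,-1.2,-27.6],[45.8,-49,-1.2,-27.6],[45.8,-49,-1.2,-27.6],[45.8,-49,-1.2,-27.6],[45.8,-49,-1.2,-27.6],[45.8,-49,-1.2,-27.6],[45.8,-49,-1.2,-27.6],[45.8,-49,-1.2,-27.6]]])

```text
t: 1.82
tcp_pos: [0.4649, 0.0721, 0.2196]
eef_rot: [-0.001, 0.907, 0.422, -0.0]
ft_force: [-0.5, 0.2, -0.5]
width: 0.994
```

```bash
cat > snap.py <<'E'
import sys
from workcell import robot
from h import *
s=robot.read_state();c=robot.camera("wrist");c["state"]=s
pickle.dump(c,open(f"w{sys.argv[1]}.pkl","wb"));cv2.imwrite(f"pics/w{sys.argv[1]}.png",c["image"][:,:,::-1])
E
python3 snap.py 1
```

```text
(no output)
```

View pics/w1.png

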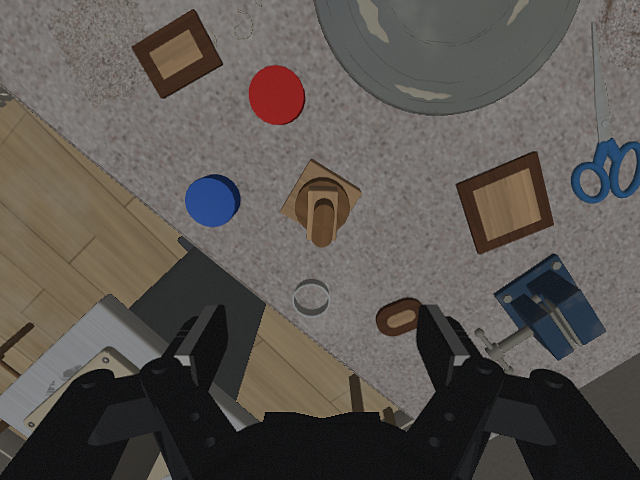

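Stack at (320,210), tower of square, disc, rectangle and round-ended. The look-alikes are the red disc (277,95) and the blue disc (212,200), which I'll leave alone. The cutter is at (311,297). A close crop next to check the choice.

```bash
python3 -c "
from h import *
c=pickle.load(open('w1.pkl','rb'));crop(c['image'],270,150,370,255,6,'pics/w1c.png')"
```

```text
(no output)
```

View pics/w1c.png

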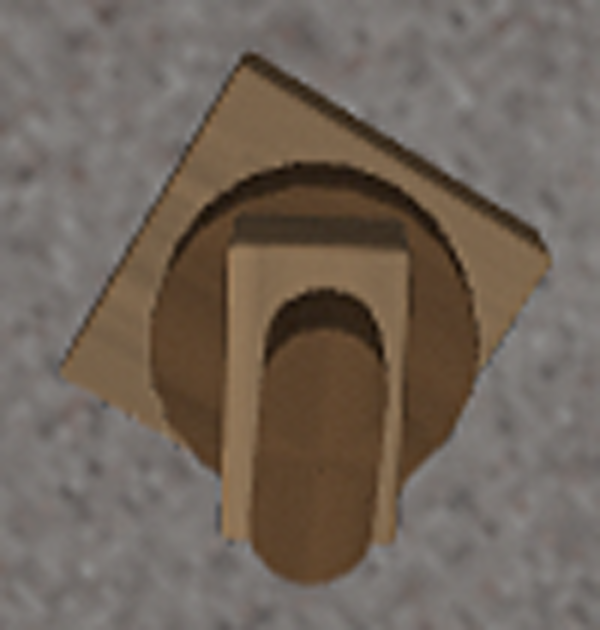

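```bash
python3 -c "
from m import *
c=pickle.load(open('w1.pkl','rb'))
f=lambda L:np.array(L)/6.+[270,150]-.4
o=plane(c,f([(322,328),(309,583),(257,400),(385,400),(250,520),(375,520)]),.112)
print('obl ends',o[:2].mean(0),np.linalg.norm(o[0]-o[1]),np.degrees(np.arctan2(*(o[0]-o[1])[::-1])),'w',np.linalg.norm(o[2]-o[3]),np.linalg.norm(o[4]-o[5]),'mid',o[2:].mean(0))
r=plane(c,f([(230,243),(410,248),(222,540),(396,543)]),.084);print('rect',r.mean(0),rectfit(r))
for z in(.056,): 
  p=plane(c,f([(152,340),(478,340),(208,220),(437,220),(320,185),(180,440)]),z);print('disc',cv2.minEnclosingCircle((p*1e3).astype(np.float32)))
p=plane(c,f([(245,72),(548,262),(62,375)]),.028);print('sq',(p[1]+p[2])/2,np.linalg.norm(p[0]-p[1]),np.linalg.norm(p[0]-p[2]),np.degrees(np.arctan2(*(p[0]-p[1])[::-1])),np.degrees(np.arctan2(*(p[0]-p[2])[::-1])))
"
```

```text
obl ends [0.46607569 0.07207586] 0.03760440230813705 47.13838410717808 w 0.01791351263750957 0.017846828868475637 mid [0.46599336 0.07168256]
rect [0.46695247 0.07328455] (array([0.46683524, 0.07329907]), (47.38825988769531, 27.500553131103516), 48.09961700439453)
disc ((468.38128662109375, 76.70231628417969), 28.501096725463867)
sq [0.46521388 0.07438763] 0.06344013237831933 0.06398552309017726 108.14336022165259 17.845508510335378
```

```bash
python3 -c "
from h import *
mv(.466,.0719,.087,47.7)"
```

```text
pos [0.465  0.0718 0.2197] yaw 49.89 tilt 0.07 F [ 0.5 -0.8 -0.1] w 0.999 t 1.87
MOVE [ 0.07  0.09 13.27] 2.2 q6~ 51.0 j6 42.6
```

Call:
drive_tool(plan=[[[0.1,0.1,4,2.2],[0.1,0.1,8,2.2],[0.1,0.1,11,2.2],[0.1,0.1,12.5,2.2],[0.1,0.1,13.2,2.2],[0.1,0.1,13.2,2.2],[0.1,0.1,13.2,2.2],[0.1,0.1,13.2,2.2]]], claw=-0.4, squeeze=30)

```text
t: 2.53
tcp_pos: [0.4677, 0.0717, 0.0897]
eef_rot: [-0.0, 0.915, 0.404, 0.001]
ft_force: [-0.3, -1.4, 0.8]
width: 0.706
```

Call:
drive_tool(plan=[[[0,0,0,0],[0,0,0,0],[0,0,0,0],[0,0,0,0],[0,0,0,0],[0,0,0,0],[0,0,0,0],[0,0,0,0],[0,0,0,0],[0,0,0,0]]], claw=1)

```text
t: 3.37
tcp_pos: [0.4677, 0.0717, 0.0896]
eef_rot: [-0.0, 0.915, 0.404, 0.001]
ft_force: [-1.3, -0.2, 0.4]
width: -0.002
```

```bash
python3 -c "
from h import *
mv(.466,.0719,.087,47.7)"
```

```text
pos [0.4677 0.0717 0.0896] yaw 47.64 tilt 0.14 F [-1.3 -0.2  0.4] w -0.002 t 3.37
MOVE [-0.1  -0.14  0.26] -0.1 q6~ 51.0 j6 44.8
```

```bash
python3 snap.py 2; python3 -c "
from workcell import robot
from h import *
c=robot.camera('scene');crop(c['image'],200,180,420,370,3,'pics/s2.png')"
```

```text
(no output)
```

View pics/w2.png

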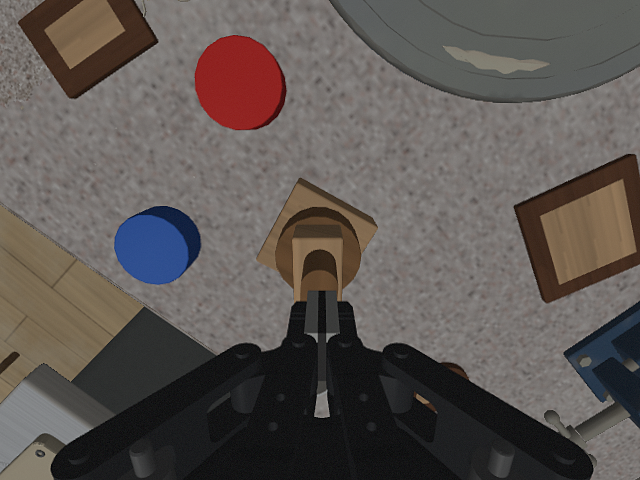

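View pics/s2.png

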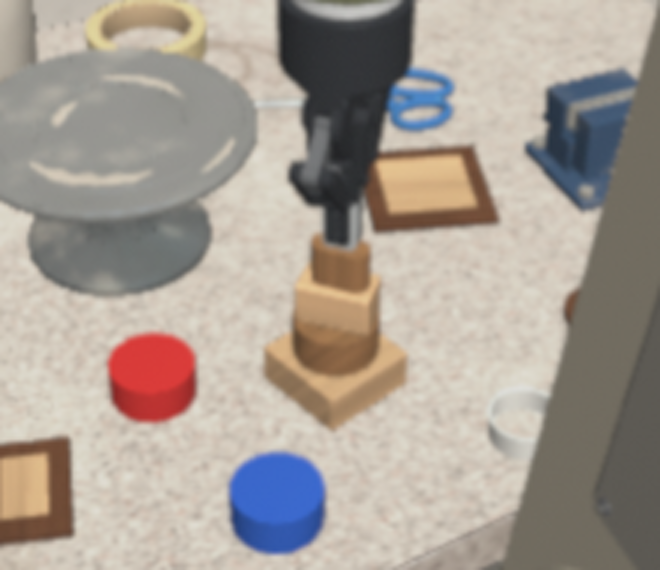

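```bash
python3 -c "
from h import *
c=pickle.load(open('w2.pkl','rb'));M=np.array(c['mount']);print(M)
for z in (0,-.019,-.04):
  Y=M[:3,:3].T@(np.array([0,0,z])-M[:3,3]);print(z,Y,Y[:2]/Y[2]*334.9+[321.5,239.2])
print('top obl ctr',proj(c,[.466,.0719,.112]),proj(c,[.4785,.0855,.112]))
crop(c['image'],240,180,400,320,4.5,'pics/w2c.png')"
```

```text
[[-5.87791252e-04 -9.46297379e-01 -3.23296962e-01  8.19269408e-02]
 [ 9.99999161e-01 -9.29531372e-04  9.02644863e-04  3.29024929e-04]
 [-1.15468514e-03 -3.23296160e-01  9.46297131e-01 -1.64705007e-01]
 [ 0.00000000e+00  0.00000000e+00  0.00000000e+00  1.00000000e+00]]
0 [-0.00047105  0.02427906  0.18234631] [320.63486033 283.79128825]
-0.019 [-0.00044911  0.03042169  0.16436666] [320.58492607 301.18472611]
-0.04 [-0.00042486  0.03721091  0.14449442] [320.51527782 325.44507337]
top obl ctr [[317.72844693 306.27464866]] [[317.71407853 271.25727307]]
```

View pics/w2c.png

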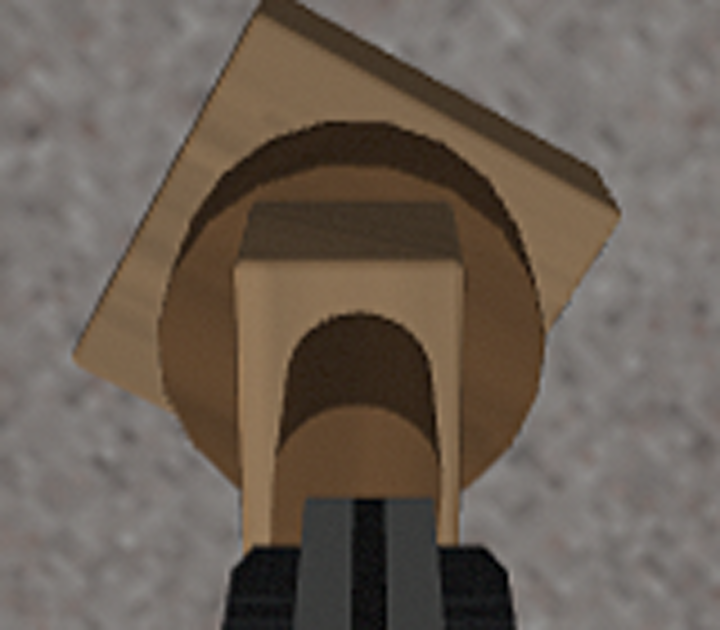

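The jaws shut above the oblong. The image puts the real fingertips about 20–29 mm behind the stated TCP. I'll open, go lower and try again carefully.

Call:
drive_tool(plan=[[[0,0,0,0],[0,0,0,0],[0,0,0,0],[0,0,0,0],[-0.1,-0.15,0.5,0],[-0.1,-0.15,1.3,0],[-0.1,-0.15,2.1,0],[-0.1,-0.15,2.5,0],[-0.1,-0.15,2.5,0],[-0.1,-0.15,2.5,0]]], claw=-0.4)

```text
t: 4.3
tcp_pos: [0.4655, 0.0719, 0.064]
eef_rot: [-0.0, 0.915, 0.404, 0.001]
ft_force: [0.6, 0.1, 1.2]
width: 0.698
```

```bash
python3 snap.py 3;python3 -c "
from h import *
mv(.466,.0719,.062,47.7)
c=pickle.load(open('w3.pkl','rb'));crop(c['image'],170,190,470,360,2.6,'pics/w3c.png')"
```

```text
pos [0.4659 0.072  0.0645] yaw 47.64 tilt 0.12 F [ 0.  -0.1  0.3] w 0.705 t 4.35
MOVE [0.   0.01 0.25] -0.1 q6~ 51.0 j6 44.8
```

View pics/w3c.png

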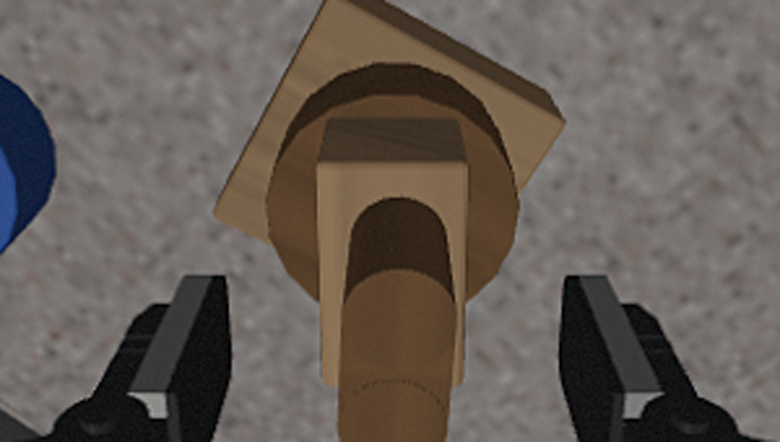

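Call:
drive_tool(plan=[[[0,0,0,0],[0,0,0,0],[0,0,0,0],[0,0,0,0],[0,0,0,0],[0,0,0,0],[0,0,0,0],[0,0,0,0]]], claw=1)

```text
t: 5.02
tcp_pos: [0.4663, 0.0719, 0.0649]
eef_rot: [0.0, 0.915, 0.404, 0.001]
ft_force: [-0.1, 0.2, 4.9]
width: 0.203
```

```bash
python3 snap.py 4;python3 -c "
from h import *
mv(.466,.0719,.20,47.7)
c=pickle.load(open('w4.pkl','rb'));crop(c['image'],170,190,470,360,2.6,'pics/w4c.png')"
```

```text
pos [0.4663 0.072  0.0649] yaw 47.64 tilt 0.17 F [0.1 0.1 4.2] w 0.203 t 5.07
MOVE [ 1.000e-02 -0.000e+00 -1.351e+01] -0.1 q6~ 51.0 j6 44.8
```

View pics/w4c.png

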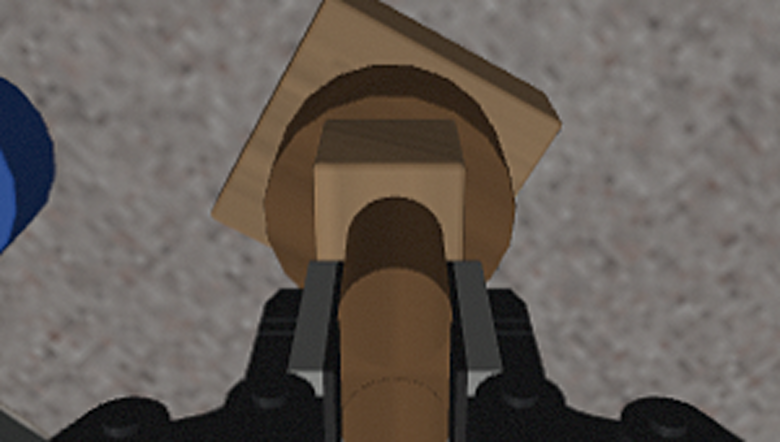

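Call:
drive_tool(plan=[[[0,0,-1,0],[0,0,-4,0],[0,0,-8,0],[0,0,-11,0],[0,0,-12,0],[0,0,-12,0],[0,0,-12,0]]])

```text
t: 5.65
tcp_pos: [0.466, 0.0718, 0.1849]
eef_rot: [0.0, 0.915, 0.404, 0.002]
ft_force: [-0.1, 0.3, -0.8]
width: 0.203
```

```bash
python3 -c "
from m import *
mv(.4448,-.1125,.185,-15)
c=pickle.load(open('w1.pkl','rb'))
for n,(x,y) in [('obl',(400,317)),('sq',(505,203)),('rect',(177,54))]:
  h=cv2.cvtColor(c['image'],cv2.COLOR_RGB2HSV);m=(h[:,:,1]>75).astype(np.uint8)
  k,l,st,ce=cv2.connectedComponentsWithStats(m);i=l[y,x]
  cs,_=cv2.findContours((l==i).astype(np.uint8),0,1);P=plane(c,max(cs,key=cv2.contourArea).reshape(-1,2),.008);print(n,i,rectfit(P))
"; python3 snap.py 5
```

```text
pos [0.466  0.0718 0.1849] yaw 47.64 tilt 0.2 F [-0.1  0.3 -0.8] w 0.203 t 5.65
MOVE [-15.05  10.85  -0.03] 62.6 q6~ 91.0 j6 44.8
obl 81 (array([ 0.44349402, -0.11042796]), (62.442508697509766, 48.84428024291992), -15.229156494140625)
sq 27 (array([ 0.62567529, -0.06894341]), (94.47774505615234, 94.39652252197266), -15.909751892089844)
rect 3 (array([0.44994736, 0.28177997]), (75.95635986328125, 56.29047775268555), -14.358169555664062)
```

View pics/w5.png

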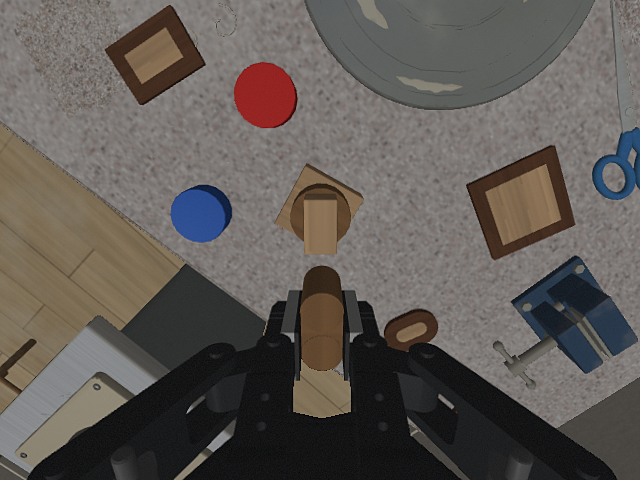

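Call:
drive_tool(plan=[[[-15,10.8,0,62.6],[-15,10.8,0,62.6],[-15,10.8,0,62.6],[-15,10.8,0,62.6],[-15,10.8,0,62.6],[-15,10.8,0,62.6],[-15,10.8,0,62.6],[-15,10.8,0,62.6],[-15,10.8,0,62.6],[-15,10.8,0,62.6],[-15,10.8,0,62.6],[-15,10.8,0,62.6]]])

```text
t: 6.7
tcp_pos: [0.4431, -0.1115, 0.182]
eef_rot: [-0.001, 0.992, -0.129, -0.001]
ft_force: [0.4, 0.1, -0.5]
width: 0.205
```

```bash
python3 snap.py 6; python3 -c "
from m import *
mv(.4448,-.112,-.009,-15)"
```

```text
pos [ 0.4433 -0.1116  0.1823] yaw -14.8 tilt 0.1 F [ 0.1 -0.4  0.5] w 0.206 t 6.75
MOVE [ 0.18  0.03 19.13] 0.2 q6~ 91.0 j6 84.2
```

View pics/w6.png

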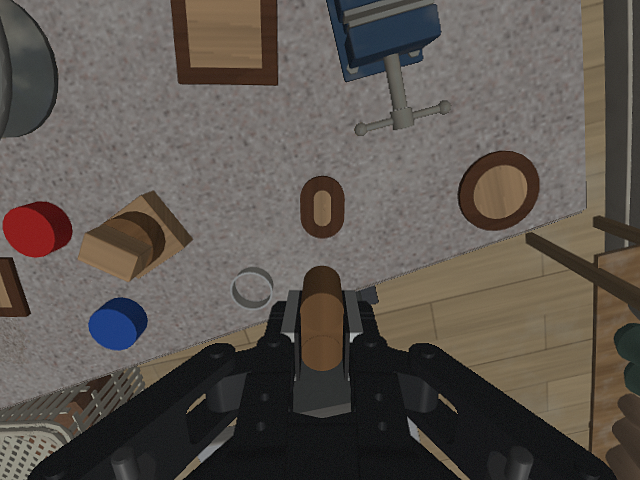

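```bash
cat >> m.py <<'E'
def boards(c,pts,z=.008,th=75):
  h=cv2.cvtColor(c['image'],cv2.COLOR_RGB2HSV);m=(h[:,:,1]>th).astype(np.uint8)
  k,l,st,ce=cv2.connectedComponentsWithStats(m)
  for n,(x,y) in pts:
    i=l[y,x]
    cs,_=cv2.findContours((l==i).astype(np.uint8),0,1);P=plane(c,max(cs,key=cv2.contourArea).reshape(-1,2),z);r=rectfit(P);print(n,i,r[0].round(4),np.round(r[1],1),round(r[2],1))
E
python3 -c "
from m import *
c=pickle.load(open('w6.pkl','rb'))
boards(c,[('obl',(322,186)),('disc',(499,190))])"
```

```text
obl 21 [ 0.4448 -0.1136] [64.8 45.3] -16.0
disc 16 [ 0.415  -0.2937] [83.8 81. ] 75.3
```

Call:
drive_tool(plan=[[[0.2,0.1,4,0.2],[0.2,0.1,8,0.2],[0.2,0.1,12,0.2],[0.2,0.1,15,0.2],[0.2,0.1,17,0.2],[0.2,0.1,18,0.2],[0.2,0.1,18.6,0.2],[0.2,0.1,18.9,0.2],[0.2,0.1,18.9,0.2],[0.2,0.1,18.9,0.2]]])

```text
t: 7.58
tcp_pos: [0.4462, -0.1132, -0.0052]
eef_rot: [-0.0, 0.991, -0.13, 0.001]
ft_force: [0.4, -0.1, -0.1]
width: 0.206
```

```bash
python3 -c "
from m import *
mv(.4448,-.1128,-.011,-15)"
```

```text
pos [ 0.4462 -0.1132 -0.0052] yaw -14.97 tilt 0.09 F [ 0.4 -0.1 -0.1] w 0.206 t 7.58
MOVE [-0.14 -0.    0.58] 0.0 q6~ 91.0 j6 84.3
```

Call:
drive_tool(plan=[[[-0.1,0,0.2,0],[-0.1,0,0.4,0],[-0.1,0,0.5,0],[-0.1,0,0.6,0],[-0.1,0,0.6,0],[-0.1,0,0.6,0]]])

```text
t: 8.08
tcp_pos: [0.4454, -0.113, -0.0111]
eef_rot: [-0.0, 0.991, -0.13, 0.001]
ft_force: [1.4, 0.3, 0.6]
width: 0.2
```

Call:
drive_tool(plan=[[[0,0,0.1,0],[0,0,0.1,0],[0,0,0.1,0]]])

```text
t: 8.33
tcp_pos: [0.4454, -0.113, -0.0111]
eef_rot: [-0.0, 0.991, -0.13, 0.001]
ft_force: [-5.1, 2.0, 12.9]
width: 0.205
```

Call:
drive_tool(plan=[[[0,0,0,0],[0,0,0,0],[0,0,0,0],[0,0,0,0],[0,0,-0.5,0],[0,0,-3,0],[0,0,-6,0],[0,0,-10,0],[0,0,-14,0],[0,0,-18,0],[0,0,-20,0],[0,0,-20,0]]], claw=-0.4)

```text
t: 9.33
tcp_pos: [0.4484, -0.1144, 0.1958]
eef_rot: [0.001, 0.991, -0.13, 0.006]
ft_force: [0.5, -0.3, 0.4]
width: 0.696
```

```bash
python3 snap.py 7; python3 -c "
from m import *
mv(.466,.073,.2,48)"
```

```text
pos [ 0.4471 -0.1139  0.1926] yaw -14.97 tilt 0.44 F [ 0.3  0.2 -0.4] w 0.699 t 9.38
MOVE [ -3.   -18.54  -0.76] -63.0 q6~ 51.0 j6 84.2
```

View pics/w7.png

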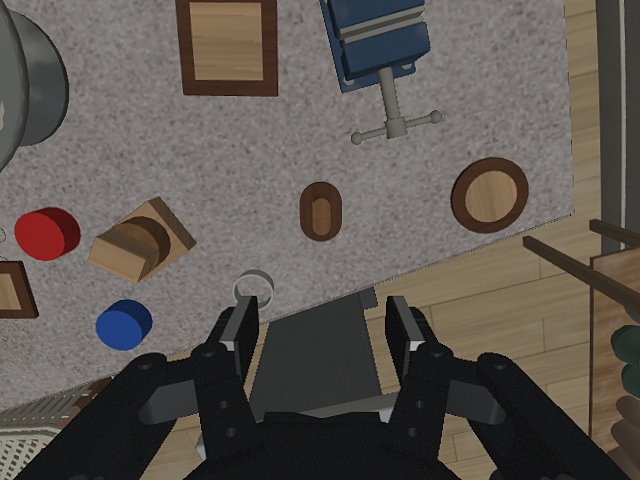

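Call:
drive_tool(plan=[[[-3,-18.5,-0.8,-63],[-3,-18.5,-0.8,-63],[-3,-18.5,-0.8,-63],[-3,-18.5,-0.8,-63],[-3,-18.5,-0.8,-63],[-3,-18.5,-0.8,-63],[-3,-18.5,-0.8,-63],[-3,-18.5,-0.8,-63],[-3,-18.5,-0.8,-63],[-3,-18.5,-0.8,-63],[-3,-18.5,-0.8,-63],[-3,-18.5,-0.8,-63],[-3,-18.5,-0.8,-63]]], claw=-0.4)

```text
t: 10.47
tcp_pos: [0.4656, 0.0725, 0.1999]
eef_rot: [0.002, 0.914, 0.406, 0.003]
ft_force: [0.7, -0.9, -0.6]
width: 0.702
```

```bash
python3 snap.py 8; python3 -c "
from m import *
mv(.4668,.0733,.038,48)
c=pickle.load(open('w8.pkl','rb'));crop(c['image'],260,140,380,260,5,'pics/w8c.png')"
```

```text
pos [0.4657 0.0725 0.2001] yaw 47.91 tilt 0.41 F [-0.6  0.1  0.7] w 0.699 t 10.52
MOVE [ 0.08 -0.08 16.21] -0.1 q6~ 51.0 j6 44.8
```

View pics/w8c.png

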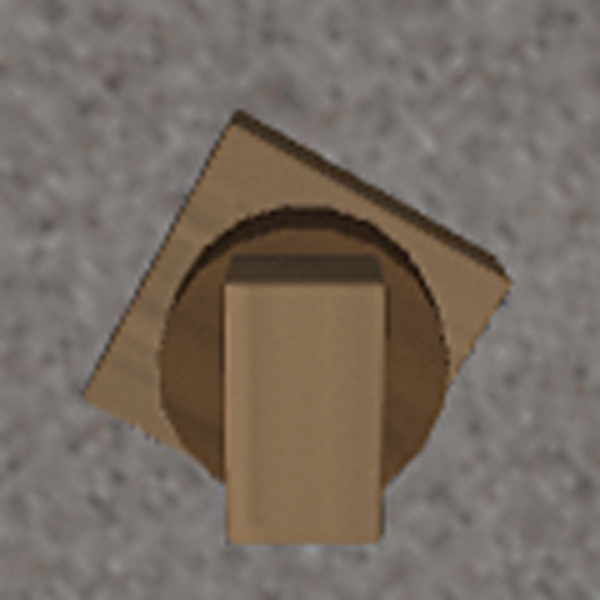

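```bash
python3 -c "
from m import *
c=pickle.load(open('w8.pkl','rb'))
f=lambda L:np.array(L)/5.+[260,140]-.4
print(rectfit(plane(c,f([(226,283),(384,283),(230,542),(382,542)]),.084)))
p=plane(c,f([(160,365),(447,365),(190,275),(430,285),(306,229),(400,460),(215,470)]),.056);print(cv2.minEnclosingCircle((p*1e3).astype(np.float32)))
p=plane(c,f([(235,126),(511,283),(84,390)]),.028);print('sq',(p[1]+p[2])/2,np.linalg.norm(p[0]-p[1]),np.linalg.norm(p[0]-p[2]),np.degrees(np.arctan2(*(p[0]-p[1])[::-1])),np.degrees(np.arctan2(*(p[0]-p[2])[::-1])))
"
```

```text
(array([0.4671579 , 0.07320395]), (46.87940216064453, 27.16046905517578), 47.814781188964844)
((468.8949890136719, 75.0090103149414), 27.61881446838379)
sq [0.46640763 0.0751695 ] 0.06411950915464562 0.06275450197034219 108.3937710061585 17.05635774114995
```

Call:
drive_tool(plan=[[[0.1,-0.1,4,0],[0.1,-0.1,8,0],[0.1,-0.1,12,0],[0.1,-0.1,14.5,0],[0.1,-0.1,16,0],[0.1,-0.1,16.3,0],[0.1,-0.1,16.3,0],[0.1,-0.1,16.3,0],[0.1,-0.1,16.3,0],[0.1,-0.1,16.3,0]]])

```text
t: 11.35
tcp_pos: [0.4683, 0.0737, 0.0389]
eef_rot: [0.003, 0.914, 0.406, 0.004]
ft_force: [-1.1, -0.2, 0.1]
width: 0.7
```

Call:
drive_tool(plan=[[[0,0,0,0],[0,0,0,0],[0,0,0,0],[0,0,0,0],[0,0,0,0],[0,0,0,0],[0,0,0,0]]], claw=1)

```text
t: 11.93
tcp_pos: [0.4693, 0.0738, 0.04]
eef_rot: [0.003, 0.914, 0.406, 0.005]
ft_force: [-1.1, 0.9, 6.7]
width: 0.319
```

Call:
drive_tool(plan=[[[0,0,-1,0],[0,0,-4,0],[0,0,-8,0],[0,0,-12,0],[0,0,-14,0],[0,0,-14,0],[0,0,-14,0],[0,0,-14,0]]])

```text
t: 12.6
tcp_pos: [0.467, 0.0739, 0.1794]
eef_rot: [0.003, 0.914, 0.406, 0.005]
ft_force: [-0.4, 0.7, -1.4]
width: 0.326
```

```bash
python3 snap.py 9; python3 -c "
from m import *
mv(.4516,.282,.18,-14.3)
c=pickle.load(open('w9.pkl','rb'))
boards(c,[('rect',(125,65))])
crop(c['image'],220,120,420,380,2.3,'pics/w9c.png')"
```

```text
pos [0.4665 0.0739 0.1785] yaw 47.9 tilt 0.55 F [-0.6  0.1  0. ] w 0.319 t 12.65
MOVE [ 14.44 -15.06  -0.19] 62.2 q6~ 136.0 j6 45.0
rect 1 [0.45   0.2816] [75.8 56.5] -14.4
```

View pics/w9c.png

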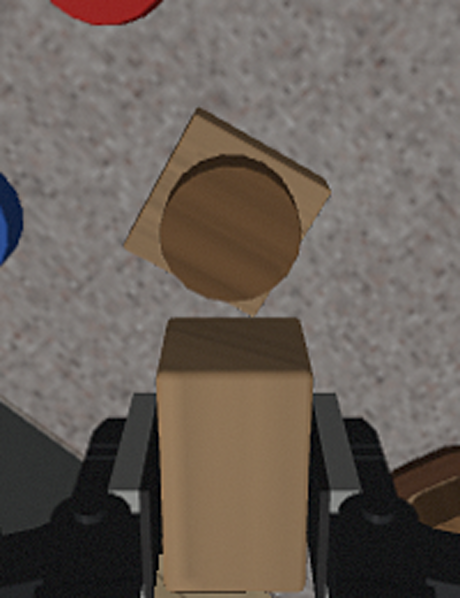

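Call:
drive_tool(plan=[[[14.4,-15.1,-0.2,62.2],[14.4,-15.1,-0.2,62.2],[14.4,-15.1,-0.2,62.2],[14.4,-15.1,-0.2,62.2],[14.4,-15.1,-0.2,62.2],[14.4,-15.1,-0.2,62.2],[14.4,-15.1,-0.2,62.2],[14.4,-15.1,-0.2,62.2],[14.4,-15.1,-0.2,62.2],[14.4,-15.1,-0.2,62.2],[14.4,-15.1,-0.2,62.2],[14.4,-15.1,-0.2,62.2],[14.4,-15.1,-0.2,62.2]]])

```text
t: 13.73
tcp_pos: [0.4505, 0.2816, 0.1791]
eef_rot: [0.001, 0.992, -0.124, 0.004]
ft_force: [-0.3, -0.3, -1.3]
width: 0.324
```

```bash
python3 snap.py 10; python3 -c "
from m import *
mv(.4518,.2817,-.006,-14.3)
c=pickle.load(open('w10.pkl','rb'))
boards(c,[('rect',(322,190))])"
```

```text
pos [0.4507 0.2817 0.1794] yaw -14.22 tilt 0.49 F [-0.8  0.3 -1. ] w 0.321 t 13.78
MOVE [-0.05 -0.03 18.54] 0.1 q6~ 136.0 j6 131.0
rect 156 [0.4499 0.2834] [75.2 55.2] -14.3
```

View pics/w10.png

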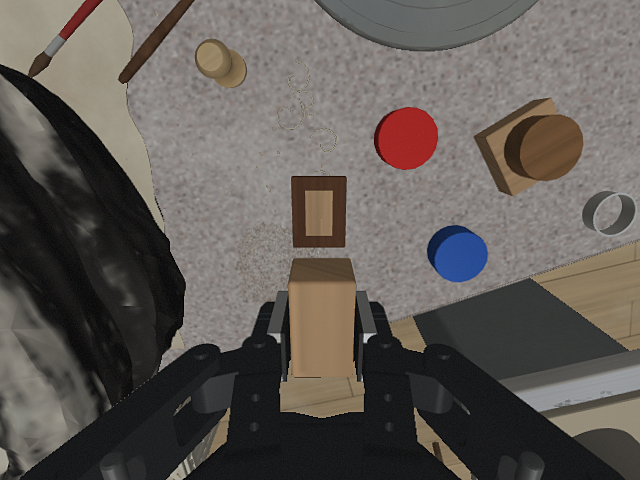

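Call:
drive_tool(plan=[[[-0.1,-0.1,4,0],[-0.1,-0.1,8,0],[-0.1,-0.1,12,0],[-0.1,-0.1,15,0],[-0.1,-0.1,17,0],[-0.1,-0.1,17.8,0],[-0.1,-0.1,18.2,0],[-0.1,-0.1,18.4,0],[-0.1,-0.1,18.4,0],[-0.1,-0.1,18.4,0]]])

```text
t: 14.62
tcp_pos: [0.4529, 0.2833, -0.0028]
eef_rot: [-0.0, 0.992, -0.124, 0.006]
ft_force: [-0.3, 0.4, 0.0]
width: 0.324
```

```bash
python3 -c "
from m import *
mv(.4518,.2825,-.008,-14.3)"
```

```text
pos [ 0.4529  0.2833 -0.0028] yaw -14.21 tilt 0.63 F [-0.3  0.4  0. ] w 0.324 t 14.62
MOVE [-0.1   0.1   0.52] 0.1 q6~ 136.0 j6 131.1
```

Call:
drive_tool(plan=[[[-0.1,0,0.2,0],[-0.1,0,0.4,0],[-0.1,0,0.6,0],[-0.1,0,0.6,0],[-0.1,0,0.6,0],[-0.1,0,0.6,0]]])

```text
t: 15.12
tcp_pos: [0.4529, 0.284, -0.008]
eef_rot: [-0.001, 0.992, -0.124, 0.006]
ft_force: [0.3, 1.9, 5.5]
width: 0.32
```

Contact reached, as expected. Release and lift.

Call:
drive_tool(plan=[[[0,0,0,0],[0,0,0,0],[0,0,0,0],[0,0,0,0],[0,0,-0.5,0],[0,0,-3,0],[0,0,-6,0],[0,0,-10,0],[0,0,-14,0],[0,0,-18,0],[0,0,-20,0],[0,0,-20,0]]], claw=-0.2)

```text
t: 16.12
tcp_pos: [0.4534, 0.2856, 0.1995]
eef_rot: [-0.004, 0.992, -0.124, 0.011]
ft_force: [0.5, 0.7, 1.2]
width: 0.597
```

```bash
python3 snap.py 11; python3 -c "
from m import *
mv(.4685,.076,.17,17.5)
mv(.4685,.076,.17,-73)
c=pickle.load(open('w11.pkl','rb'))
boards(c,[('rect',(322,190))])
c=pickle.load(open('w9.pkl','rb'))
f=lambda L:np.array(L)/2.3+[220,120]-.4
p=plane(c,f([(161,230),(300,230),(230,165),(240,302),(180,285),(283,285)]),.056);print(cv2.minEnclosingCircle((p*1e3).astype(np.float32)))
"
```

```text
pos [0.4522 0.285  0.1961] yaw -14.21 tilt 1.09 F [-0.5  0.  -1. ] w 0.599 t 16.17
MOVE [ 6.66 19.88  2.57] -31.7 q6~ 82.0 j6 131.2
pos [0.4522 0.285  0.1961] yaw -14.21 tilt 1.09 F [-0.5  0.  -1. ] w 0.599 t 16.17
MOVE [ 6.66 19.88  2.57] 58.8 q6~ 172.0 j6 131.2
rect 174 [0.4498 0.2834] [73.8 55.3] -14.2
((467.37652587890625, 73.37947082519531), 28.334697723388672)
```

View pics/w11.png

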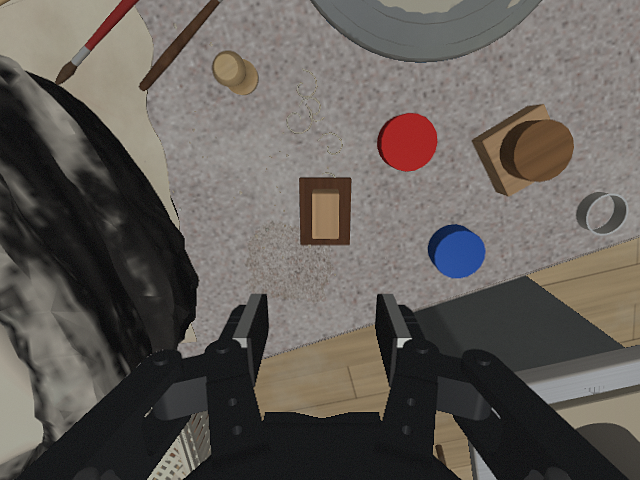

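Call:
drive_tool(plan=[[[6.7,19.9,2.6,-31.7],[6.7,19.9,2.6,-31.7],[6.7,19.9,2.6,-31.7],[6.7,19.9,2.6,-31.7],[6.7,19.9,2.6,-31.7],[6.7,19.9,2.6,-31.7],[6.7,19.9,2.6,-31.7],[6.7,19.9,2.6,-31.7],[6.7,19.9,2.6,-31.7],[6.7,19.9,2.6,-31.7]]], claw=-1)

```text
t: 17.0
tcp_pos: [0.4684, 0.0766, 0.1692]
eef_rot: [-0.0, 0.988, 0.152, 0.009]
ft_force: [0.4, 0.0, -0.2]
width: 0.997
```

```bash
python3 snap.py 12; python3 -c "
from m import *
mv(.468,.0745,.008,17.5)
c=pickle.load(open('w12.pkl','rb'));crop(c['image'],240,120,400,260,4,'pics/w12c.png')
"
```

```text
pos [0.4685 0.0767 0.1694] yaw 17.56 tilt 1.06 F [ 0.1 -0.7  0.1] w 1.002 t 17.05
MOVE [-0.41  0.16 16.13] 0.1 q6~ 82.0 j6 75.4
```

View pics/w12c.png

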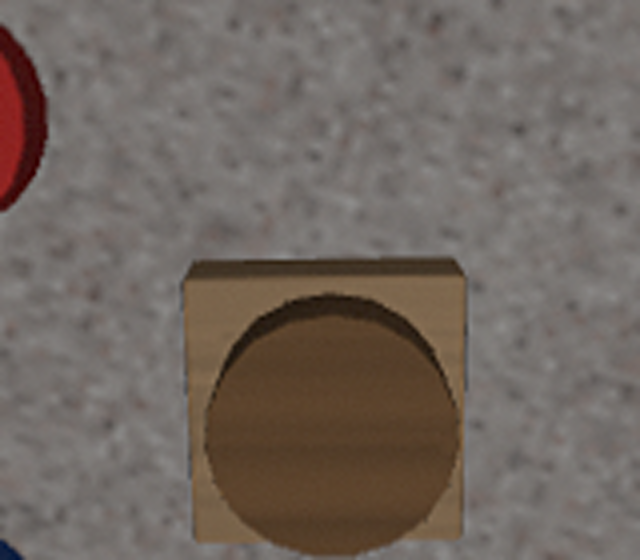

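```bash
python3 -c "
from m import *
c=pickle.load(open('w12.pkl','rb'))
f=lambda L:np.array(L)/4.+[240,120]-.4
p=plane(c,f([(206,432),(459,432),(332,314),(332,555)]),.056);print(p.mean(0), np.linalg.norm(p[0]-p[1]),np.linalg.norm(p[2]-p[3]))
r=plane(c,f([(184,281),(467,278),(195,541),(462,540)]),.028);print('sq',rectfit(r),r.mean(0))
o,_=ray(c,[[320,240]]);print(o)
"
```

```text
[0.46869416 0.07416375] 0.05481892375168464 0.054346469051338234
sq (array([0.46559882, 0.07426019]), (65.33301544189453, 64.29663848876953), -71.93195152282715) [0.46570258 0.07432667]
[0.54416806 0.09990975 0.33533163]
```

Call:
drive_tool(plan=[[[-0.4,0.2,4,0],[-0.4,0.2,8,0],[-0.4,0.2,12,0],[-0.4,0.2,14.5,0],[-0.4,0.2,15.7,0],[-0.4,0.2,16.1,0],[-0.4,0.2,16.3,0],[-0.4,0.2,16.3,0],[-0.4,0.2,16.3,0],[-0.4,0.2,16.3,0]]])

```text
t: 17.88
tcp_pos: [0.4697, 0.0744, 0.0079]
eef_rot: [-0.0, 0.988, 0.153, 0.011]
ft_force: [0.6, 0.4, 1.3]
width: 1.0
```

```bash
python3 snap.py 13; python3 -c "
from m import *
mv(.4685,.0742,.008,17.5)
"
```

```text
pos [0.4696 0.0744 0.0078] yaw 17.57 tilt 1.21 F [ 0.7  0.1 -0.7] w 1.0 t 17.93
MOVE [-0.11 -0.02 -0.02] 0.1 q6~ 81.0 j6 75.0
```

View pics/w13.png

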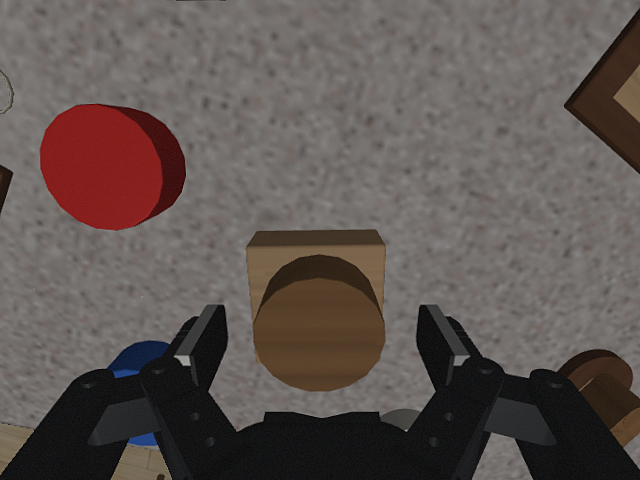

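Call:
drive_tool(plan=[[[0,0,0,0],[0,0,0,0],[0,0,0,0],[0,0,0,0],[0,0,0,0],[0,0,0,0],[0,0,0,0]]], claw=1)

```text
t: 18.52
tcp_pos: [0.4703, 0.0744, 0.0087]
eef_rot: [-0.0, 0.988, 0.153, 0.011]
ft_force: [-1.8, -0.0, 6.5]
width: 0.643
```

Call:
drive_tool(plan=[[[0,0,-1,0],[0,0,-4,0],[0,0,-8,0],[0,0,-12,0],[0,0,-16,0],[0,0,-17,0],[0,0,-17,0],[0,0,-17,0]]])

```text
t: 19.18
tcp_pos: [0.467, 0.0737, 0.1796]
eef_rot: [-0.0, 0.988, 0.153, 0.012]
ft_force: [0.4, -0.0, -0.7]
width: 0.646
```

```bash
python3 snap.py 14; python3 -c "
from m import *
mv(.4148,-.294,.18,-15)
"
```

```text
pos [0.466  0.0737 0.1779] yaw 17.56 tilt 1.23 F [ 0.2 -0.3 -2.2] w 0.644 t 19.23
MOVE [-15.97  33.51  -0.45] 32.6 q6~ 70.0 j6 75.0
```

View pics/w14.png

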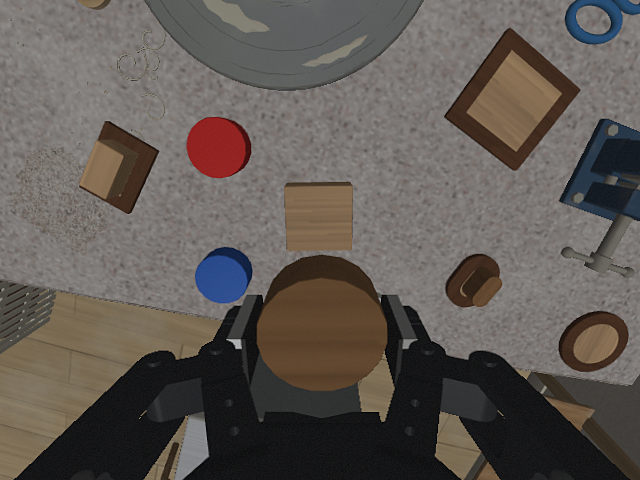

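Call:
drive_tool(plan=[[[-15.8,33.5,-0.5,32.6],[-15.8,33.5,-0.5,32.6],[-15.8,33.5,-0.5,32.6],[-15.8,33.5,-0.5,32.6],[-15.8,33.5,-0.5,32.6],[-15.8,33.5,-0.5,32.6],[-15.8,33.5,-0.5,32.6],[-15.8,33.5,-0.5,32.6],[-15.8,33.5,-0.5,32.6],[-15.8,33.5,-0.5,32.6],[-15.8,33.5,-0.5,32.6],[-15.8,33.5,-0.5,32.6],[-15.8,33.5,-0.5,32.6],[-15.8,33.5,-0.5,32.6]]])

```text
t: 20.4
tcp_pos: [0.4165, -0.2919, 0.1798]
eef_rot: [-0.004, 0.991, -0.13, 0.01]
ft_force: [-0.7, 0.9, -0.6]
width: 0.644
```

```bash
python3 snap.py 15; python3 -c "
from m import *
mv(.4165,-.2943,-.008,-15)
c=pickle.load(open('w15.pkl','rb'))
boards(c,[('disc',(320,180))])
"
```

```text
pos [ 0.4166 -0.2921  0.1802] yaw -14.94 tilt 1.22 F [0.7 0.5 0. ] w 0.649 t 20.45
MOVE [-0.31  0.4  18.81] 0.1 q6~ 70.0 j6 63.3
disc 132 [ 0.4145 -0.2959] [81.9 81.8] 42.1
```

View pics/w15.png

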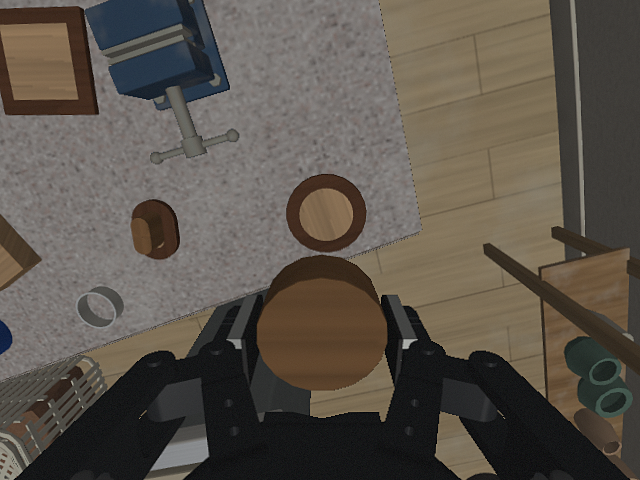

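Call:
drive_tool(plan=[[[-0.3,0.5,4,0],[-0.3,0.5,8,0],[-0.3,0.5,12,0],[-0.3,0.5,15,0],[-0.3,0.5,17,0],[-0.3,0.5,18,0],[-0.3,0.5,18.4,0],[-0.3,0.5,18.6,0],[-0.3,0.5,18.6,0],[-0.3,0.5,18.6,0]]])

```text
t: 21.28
tcp_pos: [0.4176, -0.2963, -0.0041]
eef_rot: [-0.003, 0.991, -0.13, 0.011]
ft_force: [-1.0, 0.5, -0.1]
width: 0.645
```

```bash
python3 -c "
from m import *
mv(.4164,-.2951,-.0115,-15)"
```

```text
pos [ 0.4176 -0.2963 -0.0041] yaw -14.92 tilt 1.33 F [-1.   0.5 -0.1] w 0.645 t 21.28
MOVE [-0.16 -0.08  0.74] 0.1 q6~ 70.0 j6 62.6
```

Call:
drive_tool(plan=[[[-0.1,-0.1,0.2,0],[-0.1,-0.1,0.4,0],[-0.1,-0.1,0.6,0],[-0.1,-0.1,0.7,0],[-0.1,-0.1,0.7,0],[-0.1,-0.1,0.7,0],[-0.1,-0.1,0.7,0]]])

```text
t: 21.87
tcp_pos: [0.4172, -0.2951, -0.011]
eef_rot: [-0.003, 0.991, -0.13, 0.011]
ft_force: [-0.3, -0.2, 0.3]
width: 0.644
```

Call:
drive_tool(plan=[[[-0.1,0,0.1,0],[-0.1,0,0.1,0],[-0.1,0,0.1,0]]])

```text
t: 22.12
tcp_pos: [0.4172, -0.2952, -0.0111]
eef_rot: [-0.002, 0.991, -0.13, 0.012]
ft_force: [0.8, 2.6, 6.9]
width: 0.641
```

Call:
drive_tool(plan=[[[0,0,0,0],[0,0,0,0],[0,0,0,0],[0,0,0,0],[0,0,0,0],[0,0,-0.5,0],[0,0,-3,0],[0,0,-6,0],[0,0,-10,0],[0,0,-14,0],[0,0,-18,0],[0,0,-20,0],[0,0,-20,0],[0,0,-20,0]]], claw=-1)

```text
t: 23.28
tcp_pos: [0.4131, -0.2963, 0.191]
eef_rot: [-0.001, 0.991, -0.13, 0.014]
ft_force: [-0.5, 0.5, -0.6]
width: 1.0
```

```bash
python3 snap.py 16; python3 -c "
from m import *
mv(.4658,.0743,.17,17.8)
c=pickle.load(open('w16.pkl','rb'))
boards(c,[('disc',(320,180))])
"
```

```text
pos [ 0.4121 -0.2955  0.1889] yaw -14.92 tilt 1.45 F [-0.6 -0.2 -0.7] w 1.001 t 23.33
MOVE [ -4.38 -37.1    2.07] -32.7 q6~ 81.0 j6 62.6
disc 156 [ 0.4145 -0.2954] [81.6 81.5] -77.2
```

View pics/w16.png

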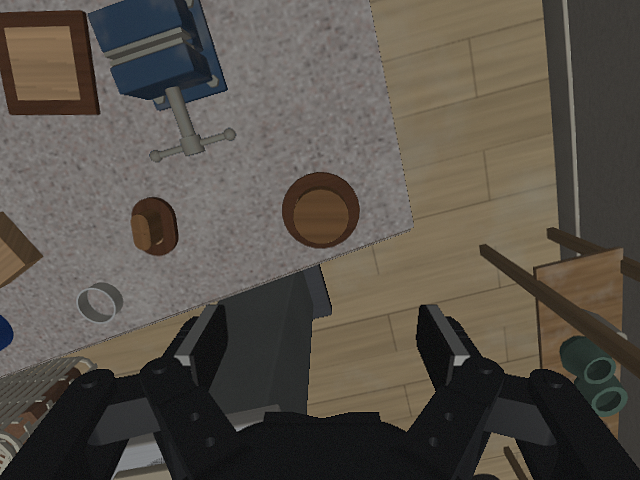

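Call:
drive_tool(plan=[[[-4.4,-37.1,1,-32.7],[-4.4,-37.1,1,-32.7],[-4.4,-37.1,1,-32.7],[-4.4,-37.1,1,-32.7],[-4.4,-37.1,1,-32.7],[-4.4,-37.1,1,-32.7],[-4.4,-37.1,1,-32.7],[-4.4,-37.1,1,-32.7],[-4.4,-37.1,1,-32.7],[-4.4,-37.1,1,-32.7],[-4.4,-37.1,1,-32.7],[-4.4,-37.1,1.5,-32.7],[-4.4,-37.1,2,-32.7],[-4.4,-37.1,2,-32.7],[-4.4,-37.1,2,-32.7]]])

```text
t: 24.58
tcp_pos: [0.465, 0.073, 0.1697]
eef_rot: [0.001, 0.988, 0.153, 0.012]
ft_force: [0.2, -0.6, 0.9]
width: 0.999
```

```bash
python3 snap.py 17; python3 -c "
from m import *
c=pickle.load(open('w17.pkl','rb'));mv(.466,.074,-.013,17.8)
boards(c,[('sqform',(322,200))],.028,50)
crop(c['image'],240,120,400,260,4,'pics/w17c.png')
"
```

```text
pos [0.4654 0.0732 0.1702] yaw 17.67 tilt 1.4 F [ 0.4 -0.4  0.7] w 1.003 t 24.63
MOVE [-0.35 -0.17 18.31] -0.1 q6~ 81.0 j6 75.1
sqform 53 [0.4674 0.0751] [69.  65.5] 18.3
```

View pics/w17c.png

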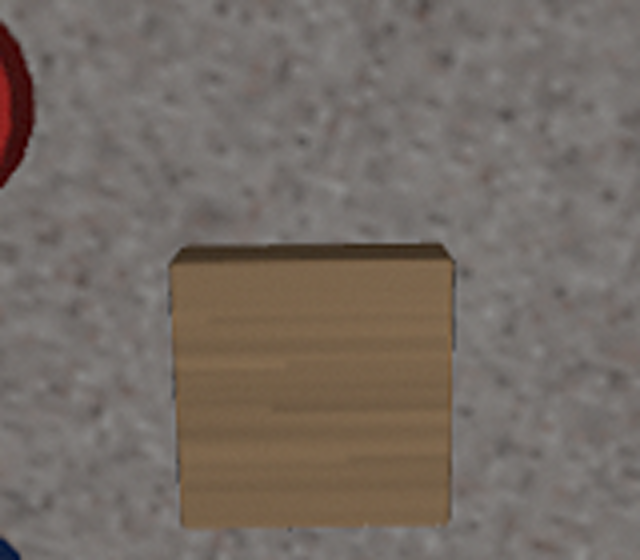

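```bash
python3 -c "
from m import *
c=pickle.load(open('w17.pkl','rb'))
f=lambda L:np.array(L)/4.+[240,120]-.4
r=plane(c,f([(171,264),(454,262),(181,527),(450,526)]),.028);print('sq',rectfit(r),r.mean(0))
mv(*r.mean(0),-.013,17.8,c['state'])
"
```

```text
sq (array([0.46569864, 0.07420955]), (65.67154693603516, 64.3950424194336), -72.1981029510498) [0.46564596 0.07435351]
pos [0.465  0.073  0.1697] yaw 17.65 tilt 1.35 F [ 0.2 -0.6  0.9] w 0.999 t 24.58
MOVE [-0.32 -0.22 18.26] -0.1 q6~ 81.0 j6 75.0
```

Call:
drive_tool(plan=[[[-0.4,-0.2,4,0],[-0.4,-0.2,8,0],[-0.4,-0.2,12,0],[-0.4,-0.2,15,0],[-0.4,-0.2,16.8,0],[-0.4,-0.2,17.6,0],[-0.4,-0.2,18,0],[-0.4,-0.2,18.2,0],[-0.4,-0.2,18.2,0],[-0.4,-0.2,18.2,0],[-0.4,-0.2,18.2,0]]])

```text
t: 25.55
tcp_pos: [0.4668, 0.0741, -0.0103]
eef_rot: [0.002, 0.988, 0.153, 0.014]
ft_force: [0.2, 0.4, -0.8]
width: 0.997
```

```bash
python3 snap.py 18; python3 -c "
from m import *
mv(.4657,.0743,-.013,17.8)"
```

```text
pos [ 0.4666  0.0741 -0.0105] yaw 17.67 tilt 1.54 F [ 0.1 -0.7 -0.3] w 1.004 t 25.6
MOVE [-0.09 -0.05  0.25] -0.1 q6~ 81.0 j6 75.2
```

View pics/w18.png

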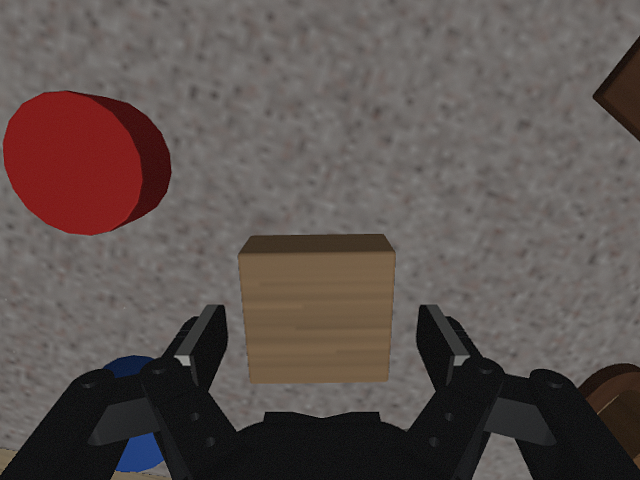

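Call:
drive_tool(plan=[[[-0.1,0,0.2,0],[-0.1,0,0.4,0],[-0.1,0,0.5,0],[-0.1,0,0.5,0],[-0.1,0,0.5,0]]])

```text
t: 26.02
tcp_pos: [0.4656, 0.0738, -0.0157]
eef_rot: [0.002, 0.988, 0.154, 0.013]
ft_force: [0.6, 0.2, -0.0]
width: 1.0
```

Call:
drive_tool(plan=[[[0,0,0,0],[0,0,0,0],[0,0,0,0],[0,0,0,0],[0,0,0,0],[0,0,0,0],[0,0,0,0]]], claw=1)

```text
t: 26.6
tcp_pos: [0.4657, 0.0738, -0.0156]
eef_rot: [0.002, 0.988, 0.154, 0.013]
ft_force: [-0.0, -0.2, 2.0]
width: 0.76
```

Call:
drive_tool(plan=[[[0,0,-1,0],[0,0,-4,0],[0,0,-8,0],[0,0,-12,0],[0,0,-16,0],[0,0,-20,0],[0,0,-20,0],[0,0,-20,0],[0,0,-20,0]]])

```text
t: 27.35
tcp_pos: [0.4602, 0.0736, 0.1844]
eef_rot: [0.002, 0.988, 0.154, 0.013]
ft_force: [-0.1, -0.4, -1.7]
width: 0.763
```

```bash
python3 snap.py 19; python3 -c "
from m import *
mv(.6263,-.0695,.18,-15.9)
"
```

```text
pos [0.4595 0.0736 0.1831] yaw 17.66 tilt 1.41 F [ 0.4  0.5 -2.7] w 0.765 t 27.4
MOVE [11.54 18.69  0.71] 33.6 q6~ 100.0 j6 75.1
```

View pics/w19.png

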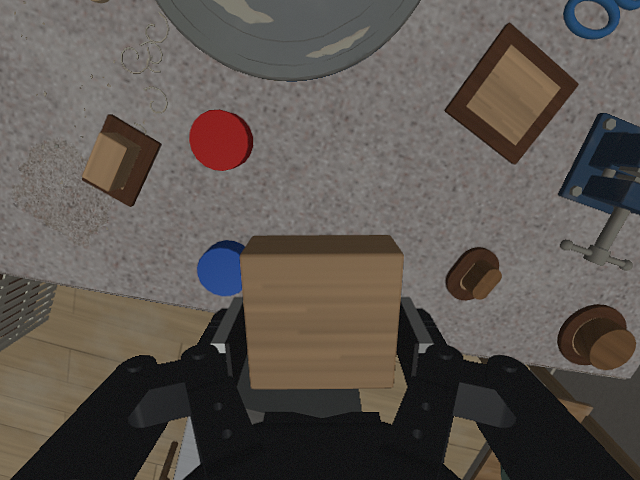

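```bash
python3 -c "
from m import *
mv(.6263,-.0695,.18,74.1)
c=pickle.load(open('w19.pkl','rb'));boards(c,[('sq',(510,40)),('rect',(130,190))])
"
```

```text
pos [0.4595 0.0736 0.1831] yaw 17.66 tilt 1.41 F [ 0.4  0.5 -2.7] w 0.765 t 27.4
MOVE [11.54 18.69  0.71] -56.4 q6~ 10.0 j6 75.1
sq 3 [ 0.6258 -0.0691] [94.2 94. ] -15.9
rect 17 [0.4504 0.2814] [76.1 58.1] -14.3
```

Call:
drive_tool(plan=[[[11.5,18.7,0.5,-56.4],[11.5,18.7,0.5,-56.4],[11.5,18.7,0.5,-56.4],[11.5,18.7,0.5,-56.4],[11.5,18.7,0.5,-56.4],[11.5,18.7,0.5,-56.4],[11.5,18.7,0.5,-56.4],[11.5,18.7,0.5,-56.4],[11.5,18.7,0.5,-56.4],[11.5,18.7,0.5,-56.4],[11.5,18.7,0.5,-56.4],[11.5,18.7,0.5,-56.4],[11.5,18.7,0.5,-56.4]]])

```text
t: 28.48
tcp_pos: [0.6256, -0.0695, 0.182]
eef_rot: [0.007, 0.799, 0.602, 0.01]
ft_force: [-0.5, 0.1, -1.3]
width: 0.765
```

```bash
python3 snap.py 20; python3 -c "
from m import *
mv(.6261,-.0695,-.002,74.1)
c=pickle.load(open('w20.pkl','rb'));boards(c,[('sq',(320,160))])
"
```

```text
pos [ 0.6257 -0.0695  0.1822] yaw 74.01 tilt 1.42 F [ 0.8 -0.4 -0.2] w 0.761 t 28.53
MOVE [-0.13 -0.4  18.41] -0.1 q6~ 10.0 j6 4.8
sq 0 [ 0.6336 -0.1804] [948.3 621.7] -18.1
```

View pics/w20.png

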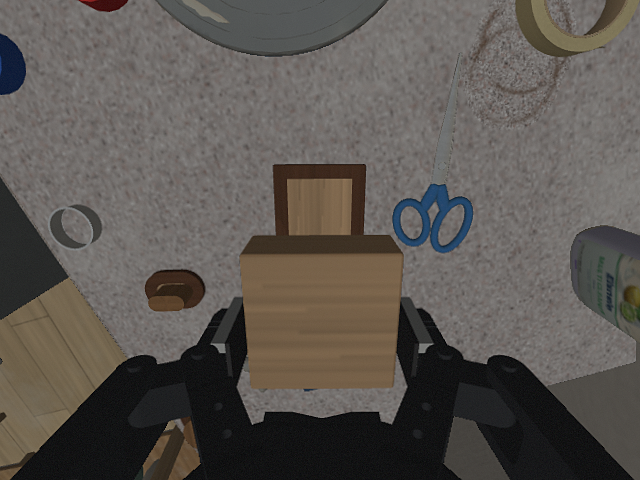

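Call:
drive_tool(plan=[[[-0.2,-0.4,4,0],[-0.2,-0.4,8,0],[-0.2,-0.4,12,0],[-0.2,-0.4,15,0],[-0.2,-0.4,17,0],[-0.2,-0.4,17.8,0],[-0.2,-0.4,18.2,0],[-0.2,-0.4,18.4,0],[-0.2,-0.4,18.4,0],[-0.2,-0.4,18.4,0]]])

```text
t: 29.37
tcp_pos: [0.6276, -0.0704, 0.0003]
eef_rot: [0.008, 0.799, 0.602, 0.011]
ft_force: [0.1, 0.2, -0.8]
width: 0.767
```

```bash
python3 -c "
from m import *
mv(.6261,-.0695,-.0085,74.1)"
```

```text
pos [ 6.276e-01 -7.040e-02  3.000e-04] yaw 74.01 tilt 1.61 F [ 0.1  0.2 -0.8] w 0.767 t 29.37
MOVE [ 0.04 -0.19  0.88] -0.1 q6~ 10.0 j6 4.6
```

Call:
drive_tool(plan=[[[0,-0.1,0.2,0],[0,-0.2,0.4,0],[0,-0.2,0.6,0],[0,-0.2,0.8,0],[0,-0.2,0.85,0],[0,-0.2,0.85,0],[0,-0.2,0.85,0]]])

```text
t: 29.95
tcp_pos: [0.6263, -0.0702, -0.007]
eef_rot: [0.009, 0.799, 0.602, 0.011]
ft_force: [-4.0, -0.3, 8.0]
width: 0.763
```

Contact. Release and lift.

Call:
drive_tool(plan=[[[0,0,0,0],[0,0,0,0],[0,0,0,0],[0,0,0,0],[0,0,-0.5,0],[0,0,-2,0],[0,0,-5,0],[0,0,-9,0],[0,0,-13,0],[0,0,-17,0],[0,0,-20,0],[0,0,-20,0],[0,0,-20,0]]], claw=-0.9)

```text
t: 31.03
tcp_pos: [0.6224, -0.0705, 0.1966]
eef_rot: [0.011, 0.798, 0.602, 0.013]
ft_force: [-0.8, -0.1, -0.5]
width: 0.948
```

```bash
python3 snap.py 21; python3 -c "
from m import *
mv(.25,-.45,.25,0)
"
```

```text
pos [ 0.621  -0.0702  0.1938] yaw 74.01 tilt 1.74 F [-0.2 -0.1 -0.7] w 0.946 t 31.08
MOVE [-46.68 -25.01  -6.73] 74.0 q6~ 29.0 j6 4.6
```

View pics/w21.png

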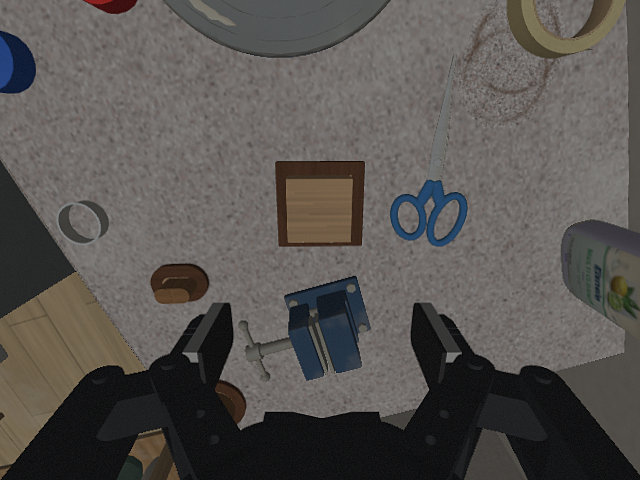

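Call:
drive_tool(plan=[[[0,0,-5,0],[-46,-25,-6,60],[-46,-25,-6,60],[-46,-25,-6,60],[-46,-25,-6,60],[-46,-25,-6,60],[-46,-25,-6,60],[-46,-25,-6,60],[-46,-25,-6,60],[-46,-25,-6,60],[-46,-25,-6,60],[-46,-25,-6,60],[-46,-25,-6,60],[-46,-25,-6,60],[-46,-25,-6,60],[-46,-25,-6,60],[-46,-25,-6,60],[-46,-25,-6,60]]])

```text
t: 32.58
tcp_pos: [0.2528, -0.4424, 0.2417]
eef_rot: [0.001, 0.992, 0.122, 0.015]
ft_force: [-0.4, -0.8, -0.5]
width: 0.95
```

```bash
python3 - <<'E'
from workcell import robot
from m import *
print(robot.read_state()['tcp_pos'])
d={}
for n in("top","scene"):
    c=robot.camera(n);d[n]=c
pickle.dump(d,open("c1.pkl","wb"))
crop(d["top"]["image"],180,140,480,310,2.6,"pics/topf.png")
crop(d["scene"]["image"],140,200,460,400,2.4,"pics/scenef.png")
E
```

```text
[ 0.25275522 -0.44237422  0.24166576]
```

View pics/topf.png

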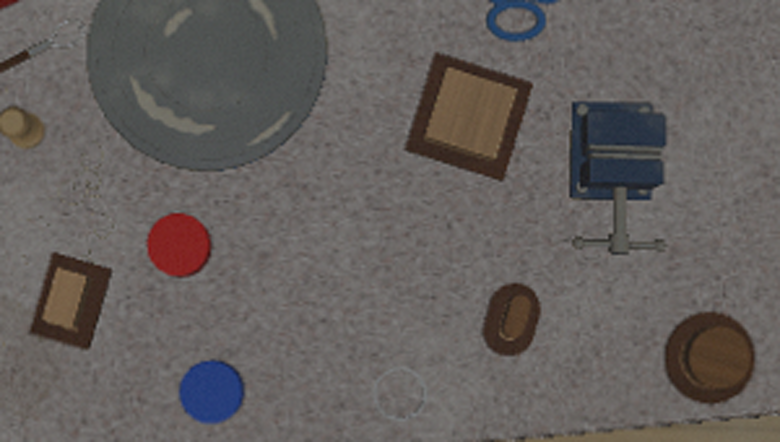

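View pics/scenef.png

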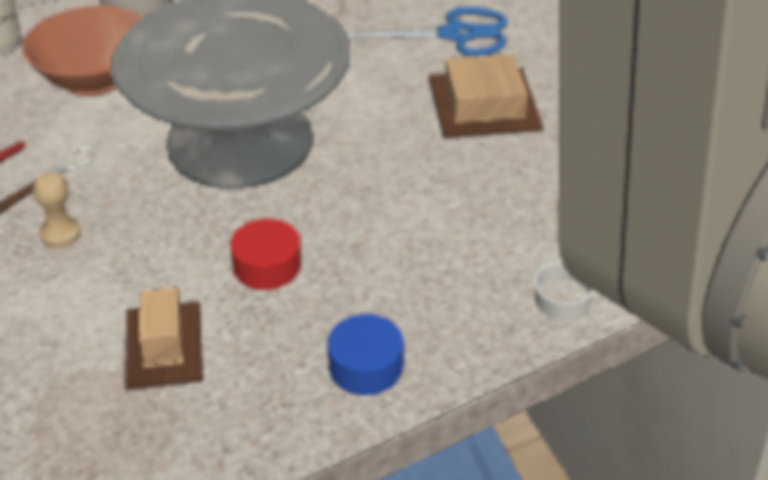

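```bash
python3 - <<'E'
from m import *
t=pickle.load(open("c1.pkl","rb"))["top"]
g=lambda p:(p-[180,140])*2.6
for n,(x,y) in dict(disc=(.4147,-.2945),obl=(.4448,-.1128),rect=(.4498,.2825),sq=(.6262,-.0695)).items():
    print(n,g(proj(t,[x,y,.008])).round(0),"-> form top expected",g(proj(t,[x,y,.036])).round(0))
f=lambda L:np.array(L)/2.6+[180,140]-.3
for n,p in dict(disc=(721,357),obl=(517,315),rect=(66,296),sq=(471,111)).items(): print(n,plane(t,f([p]),.036)[0].round(4))
crop(t["image"],360,230,480,305,6.5,"pics/topg.png")
E
```

```text
disc [[709. 356.]] -> form top expected [[718. 357.]]
obl [[511. 318.]] -> form top expected [[515. 318.]]
rect [[ 70. 300.]] -> form top expected [[ 64. 299.]]
sq [[468. 116.]] -> form top expected [[470. 111.]]
disc [ 0.4153 -0.2967]
obl [ 0.4478 -0.1138]
rect [0.4529 0.2815]
sq [ 0.6269 -0.0693]
```

View pics/topg.png

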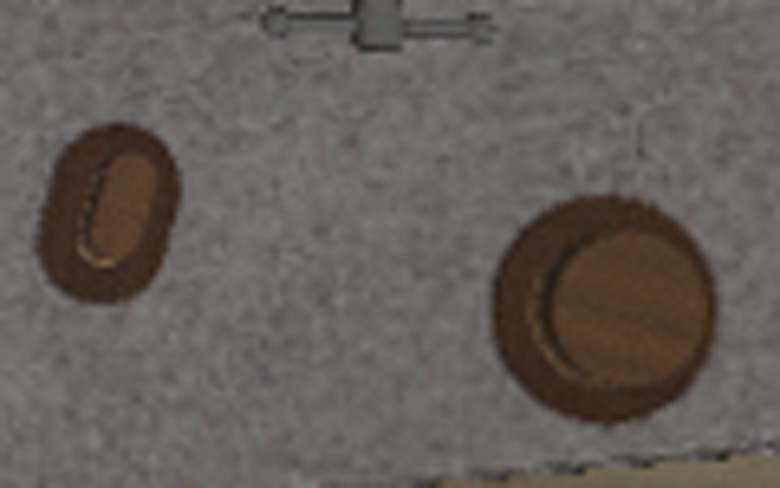

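All four forms measure within about 3 mm of their board centres and look true to the boards. The stamp, the cutter and the look-alikes haven't moved. Handing in.

```bash
python3 -c "
from workcell import robot
print(robot.finish_job())"
```

```text
the job is handed in; nothing more can be done
None
```

I took the stack apart from the top down, laid each form on the rim board of its own shape, and handed the job in about 33 s into the 90 s allowed. `finish_job` reports no verdict, so what follows rests on my own checks.

- **Centring:** in the last top-camera picture, the form centres, read off by eye, were about 1 to 3 mm from their board centres (limit 10 mm). The round-ended form and the rectangle were the furthest off, at about 3 mm.
- **Turn and flatness:** each form was set to its board's measured angle within about 1°, and the last pictures show all four lying flat with a rim all round. I did not measure their final tilt or angle separately.
- **Bystanders:** the stamp, the ring cutter and the red and blue discs stand where they were, judged by comparing pictures.
- **Missed grasp:** the first attempt on the round-ended form closed on air above it. The jaws actually end about 20 mm short of the reported tool point. I went lower, and every later grasp held first time.
- **Small disagreements:** the top and wrist cameras differed by about 1 to 2 mm on board positions, so I mostly aimed between the two readings. The tool's tilt crept up to about 1.7° over the run. The highest force I read, checked only at the end of each move, was about 14 N, as the round-ended form touched its board.

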